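# Hand-index the slide drive through its service slot

## Robot

A 6-joint arm with a two-finger parallel gripper is mounted at the origin on the work surface. World frame = base frame: x ahead of the robot, y to its left, z up, the work surface at z = 0. Lengths are in m, angles in rad, forces in N, time in s.
With the tool pointing down it reaches from about 0.35 to 0.925 m from the base axis. Payload 6.4 kg.
Tool frame: the origin (TCP) lies on the centre line of the jaws, within the pads' length; the fingertips stand 14 mm ahead of it and the grasp point (between the pads) lies 5 mm behind it; z points along the fingers, y is the line along which they close (so a half turn about z gives the same grasp; the last joint's range is limited). The gripper opens to 94 mm and grips with 3 to 60 N. Pads are 16 mm wide; open, the fingers measure 119 mm over their backs; the gripper's body (75 mm by 177 mm) begins 78 mm behind the grasp point.
Start: joints at [-1.343, 0.245, 1.558, -0, 1.339, -0.174], TCP at [0.254, -0.598, 0.219] pointing down, gripper open.
Joint ranges: [-3.13, 3.13], [-1.02, 2.26], [0.13, 2.54], [-0.95, 4.09], [0.21, 2.88], [-2.74, 2.74]. Speed limits (rad/s): [2.57, 2.57, 3.14, 3.14, 3.14, 3.14].

## Interface

Orientations are given as [roll, pitch, yaw] about the fixed x, y, z axes, in that order (R = Rz(yaw) Ry(pitch) Rx(roll)).
In Python, from station import monitor, optics, workorder gives the robot as it stands.
- The arm moves only by the tool play_rows, never from a script. Its arguments are lists of equal length, an entry for each row: "fingers": the opening, from -1 (shut) to 1 (fully open), so that 0 is half open; "travel": the shift along the world's x, y, z each as a share of 0.5 m, from -1 to 1, a list of three; "rot": the turn, a rotation vector about the world's x, y, z each as a share of 90 degrees, from -1 to 1, a list of three. A call has 1 to 20 rows; each row shifts and turns the commanded pose from where the row before left it; what a row does not reach is not made up. A row lasts 1/12 s, in which the tool goes at most 41.7 mm and 7.16 degrees, less where a joint would pass 70% of its speed; a pose out of reach is approached as far as the arm can. A call with a number of a shift or a turn outside -1 to 1 is refused whole. A call with a gripper value outside its range is refused whole. The fingers move at their own pace and stop on an object; "squeeze" is the grip in N (left out, the last holds). Time passes only in rows, so rows that do not move let the fingers close. It gives the time, the measured TCP pose, the force, the opening and the grip force at its end, in the units of the state.
- monitor.get_state(): the state, without advancing time (a new reading comes with each control period).
- optics.snapshot(name): name is "scene" or "top" or "wrist"; returns the picture (480x640x3 uint8, red, green, blue); there is no depth.
- optics.calibration(name): a dict with "fx", "fy", "cx", "cy" (pixels), "extrinsics" (4x4, takes a point from world to camera coordinates). Camera axes: x right, y up, looking along -z (the intrinsics and any distortion apply to the point x, -y, -z); pixel columns grow to the right and rows downward; lengths in m; the calibration is good to about 2 mm. A picture is of the moment at which its call begins: read the wrist's pose just before it. calibration takes no time and is no camera call; for the wrist camera it gives the pose at the moment of the call.
- workorder.sign_off(): hands the job in; it is judged then, once.
The state is a dict: "clock": time; "joints": joint angles; "dq": joint speeds; "tau": joint torques, N m; "tool_pos": TCP position; "eef_rot": TCP orientation; "force": force on the tool from outside, world axes, zero at the start; "moment": the same for the moment, N m; "opening": finger opening in m; "gripper_force": force on a finger pad.
Only numpy, scipy, OpenCV 4.12 (cv2) and the standard library are available. Lean on these libraries where they do the work, as an engineer would, in place of code of your own. Each camera call takes 0.05 s, during which the arm holds its last target. There are 200 camera calls.

## Task

The slide indexing drive on the lab bench has stopped between places. Take the steel key from its holder, put its blade through the narrow service slot in the drive's cover and push the star wheel underneath round clockwise (seen from above), tooth by tooth, until the black pointer under the window points at the black mark on the cover, without running well past it. Then stand the key back fully home in its holder; work the drive only with the key, keep the gripper off the drive, and leave everything else on the bench where it is.

Things in the scene. Friction and masses are not known exactly. Their poses are not given: they have to be found in the camera images.
- drive: Low cream box fixed to the bench, 180 (x) x 190 (y) x 60 mm high, flat cover 6 mm thick. Origin: centre of its underside, on the vertical axis of dial and star wheel; its x axis points from the slot to the mark, z up. Inside is free space below the star wheel down to height 10 mm.
- wheel (a point): Point on the star wheel's vertical axis, level with the tops of its teeth (12 mm below the cover's top face). The horizontal steel wheel has 12 radial teeth, one every 30 degrees, each 9 mm wide, 12 mm deep, from radius 45 to 72 mm. It stays where it is left; turning it takes about 2 to 4 N at the teeth.
- slot (a point): Centre of the service slot at the cover's top face, 60 mm from the wheel's axis on the drive's -x side; axes as the drive's. 14 mm wide (x), 50 mm long (y): the blade can travel 42 mm, a little over one tooth pitch (31 mm), so it takes several strokes. Teeth show through it. Pushing a tooth to the drive's +y turns the wheel clockwise.
- mark (a point): Inner end of the black mark bar (20 x 7 mm) on the cover's top face at the edge of the clear window (84 x 80 mm), on the drive's +x side. The pointer must point at it.
- dial (a joint): Angle (rad) of the white dial (76 mm across) with black pointer bar (36 x 7 mm, centre outwards) under the clear window. 0: the pointer points at the mark; negative: it has yet to come to it (starts between -1.45 and -0.85); grows clockwise seen from above. Turns with the star wheel, which is clamped on at an unknown angle: the teeth's places do not follow from it and must be felt or seen.
- key: Steel key, a loose tool, 0.12 kg or so, standing upright in the holder. Origin: the lower end of its blade, on the axis; z up along it. From the origin up: square blade 8 x 8 mm, 45 mm long; square collar 30 x 30 x 6 mm (45 to 51 mm); square handle 20 x 20 mm from 51 to 101 mm, sides parallel to the key's x and y axes. It is gripped by the handle from above.
- holder: Grey block fixed to the bench, 64 x 64 x 50 mm high; origin: centre of its underside, z up. A square hole 13 x 13 mm goes down through its middle. With the key home its collar rests on the block's top and the key's origin is 5 mm above the bench. Stands to the left or the right of the drive.
- jar: Bystander: small lidded jar, 52 mm across, 65 mm high; origin under its centre.
- beaker: Bystander: open glass beaker, 56 mm across, 60 mm high; origin under its centre.
- reagent: Bystander: amber bottle, 60 mm across, 130 mm high; origin under its centre.
- slidebox: Bystander: closed grey slide box, 90 x 75 x 32 mm; origin under its centre.
- petri: Bystander: clear closed petri dish, 86 mm across, 15 mm high; origin under its centre.
- rack: Bystander: white tube rack with capped tubes, 70 x 150 mm, 89 mm high; origin under its centre.
Not all that is in view belongs to the job. What is meant by the key is not blue or purple, and is the smaller of those in its own colour.

How it is judged:
On the way, in this order (a step that is already met when the one before it is completed fails the run):
1. the key's blade is through the slot, its end at least 14 mm below the cover's top face, beside the teeth (z of key in the frame of slot between -0.05 and -0.014 m and x of key in the frame of slot between -0.012 and 0.012 m and y of key in the frame of slot between -0.03 and 0.03 m), for 0.1 s.
2. the pointer is at the mark (within 0.08 rad) (value of joint dial between -0.08 and 0.08 rad), for 0.2 s.
At the end, for the whole second after the job is handed in: The pointer is at rest within 0.08 rad (about 4.5 degrees) of the mark; the key stands at rest in the holder, upright within 0.1 rad, its axis within 6 mm of the holder's, its blade end less than 10 mm above the holder's underside (collar down on the block) (all of step 2 and velocity of joint dial between -0.05 and 0.05 rad/s and horizontal distance between key and holder below 0.006 m and z of key in the frame of holder below 0.01 m and angle between key's own z axis and vertical below 0.1 rad and linear speed of key below 0.02 m/s); the robot touches nothing.
It fails at once if the pointer runs more than 0.2 rad past the mark (value of joint dial above 0.2 rad).
It fails at once if the gripper or arm presses on the drive with more than 3 N (contact force between any of the fingers, the arm and drive above 3 N).
It fails at once if a bystander is moved more than 30 mm (distance of any of jar, beaker, reagent, slidebox, petri, rack from where it was at the start of the episode above 0.03 m).
It also fails if it takes over 67 s, if anything falls off the work surface, if the arm or the gripper's body presses on something with over 40 N, if the wrist force passes 120 N, or if a joint passes its speed limit or range.

## Working session

There is one attempt and no reset: what is moved stays moved. The work goes in short steps, Python scripts to look and compute and a tool call to move; the robot and the scene stay as the last step left them, time stands still between calls to the robot, and variables do not carry over. Pictures are saved under pics/ and viewed, at most 11 in all, crops included, and the job is handed in when it is done.

Besides the shell and the picture viewer there is one more tool, called as name(argument=value, ...), one argument or row to a line, values as JSON. play_rows: Moves the arm, as the interface text tells. Its arguments: {"type":"object","properties":{"fingers":{"type":"array","items":{"type":"number"}},"travel":{"type":"array","items":{"type":"array","items":{"type":"number","minimum":-1,"maximum":1}}},"rot":{"type":"array","items":{"type":"array","items":{"type":"number","minimum":-1,"maximum":1}}},"squeeze":{"type":"number"}},"required":["fingers","travel","rot"]}

```bash
mkdir -p pics; ls; cat > h.py <<'E'
import numpy as np, cv2
from station import monitor, optics, workorder
def snap(n,f):
    c=optics.calibration(n); im=optics.snapshot(n); cv2.imwrite('pics/'+f,im[:,:,::-1]); np.save('pics/'+f+'.npy',np.array(c['extrinsics'])); return im,c
def ray(c,u,v):
    E=np.array(c['extrinsics']);R,t=E[:3,:3],E[:3,3]
    d=R.T@np.array([(u-c['cx'])/c['fx'],-(v-c['cy'])/c['fy'],-1.]);return -R.T@t,d
def onz(c,u,v,z):
    o,d=ray(c,u,v);return o+d*(z-o[2])/d[2]
def proj(c,p):
    E=np.array(c['extrinsics']);q=E[:3,:3]@np.array(p)+E[:3,3];return c['cx']+c['fx']*q[0]/-q[2],c['cy']-c['fy']*q[1]/-q[2]
E
python3 - <<'E'
from h import *
a,c=snap('scene','s0.png');b,d=snap('top','t0.png')
print({k:v for k,v in c.items()},{k:v for k,v in d.items()},monitor.get_state())
E
```

```text
pics
{'fx': 439.20491714444836, 'fy': 439.20491714444836, 'cx': 321.8608315002931, 'cy': 239.43766201558472, 'extrinsics': array([[-0.83468439,  0.55051419, -0.01536563,  0.43693765],
       [-0.34447444, -0.50011337,  0.79449605,  0.14223603],
       [ 0.42969679,  0.66844652,  0.60707489, -1.38839048],
       [ 0.        ,  0.        ,  0.        ,  1.        ]])} {'fx': 476.162988394947, 'fy': 476.162988394947, 'cx': 321.3548282898503, 'cy': 242.02174005676844, 'extrinsics': array([[-1.44907572e-04, -9.99973769e-01,  7.24159432e-03,
         2.00174705e-02],
       [ 9.89427208e-01,  9.06878673e-04,  1.45027508e-01,
        -5.58139903e-01],
       [-1.45030271e-01,  7.18604603e-03,  9.89401122e-01,
        -1.04052187e+00],
       [ 0.00000000e+00,  0.00000000e+00,  0.00000000e+00,
         1.00000000e+00]])} {'clock': 0.1, 'joints': array([-1.34310759e+00,  2.45726331e-01,  1.55885763e+00,  1.38087207e-06,
        1.33871539e+00, -1.74088171e-01]), 'dq': array([ 0.00091891, -0.00278204, -0.00324913,  0.0028784 ,  0.00036941,
        0.00160948]), 'tau': array([-1.76377409e-03, -4.16917062e+01, -3.15524089e+01,  6.85635908e-02,
        3.09597992e-02, -5.21108677e-05]), 'tool_pos': array([ 0.25408179, -0.59773108,  0.21848553]), 'eef_rot': array([-3.13991199e+00, -2.96939776e-04,  4.01776345e-01]), 'force': array([-0.06831176, -0.1672587 ,  1.02628424]), 'moment': array([-0.04353355, -0.01089245,  0.05351123]), 'gripper_force': 0.0, 'opening': 0.09403678063700362}
```

View pics/s0.png

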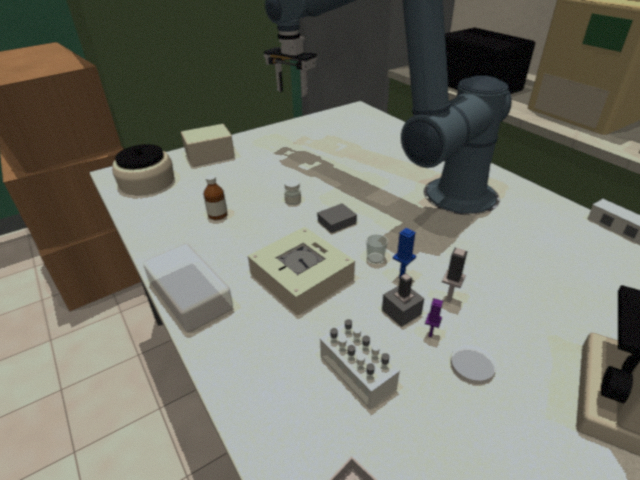

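View pics/t0.png

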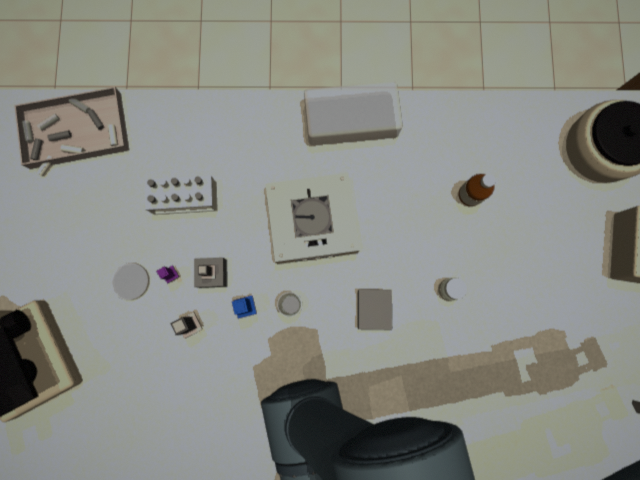

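Key candidates: in the holder, dark/steel (scene 404,290; top 205,270); larger dark one (scene 455,265; top 183,324); blue (scene 405,245; top 245,305); purple (scene 435,312; top 167,273). By the description it is the smaller dark one, in the grey block. The pointer points to +y in the world (left in the top view); the mark is up (+x) at top (309,193) and the slot is at (317,242). I'll check this in a close crop.

```bash
python3 - <<'E'
from h import *
s=cv2.imread('pics/s0.png');t=cv2.imread('pics/t0.png')
r=lambda im,x,y,w,h,W,H:cv2.resize(im[y:y+h,x:x+w],(W,H),interpolation=cv2.INTER_CUBIC)
A=np.hstack([r(t,260,170,105,98,420,392),r(t,160,250,95,98,380,392)])
B=np.hstack([r(s,370,220,110,52*2,400,200*0+208*1) if 0 else r(s,370,220,110,104,220,208),r(s,245,225,115,41*2,290,208),np.zeros((208,290,3),np.uint8)])
cv2.imwrite('pics/c0.png',np.vstack([A,B]))
E
```

```text
(no output)
```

View pics/c0.png

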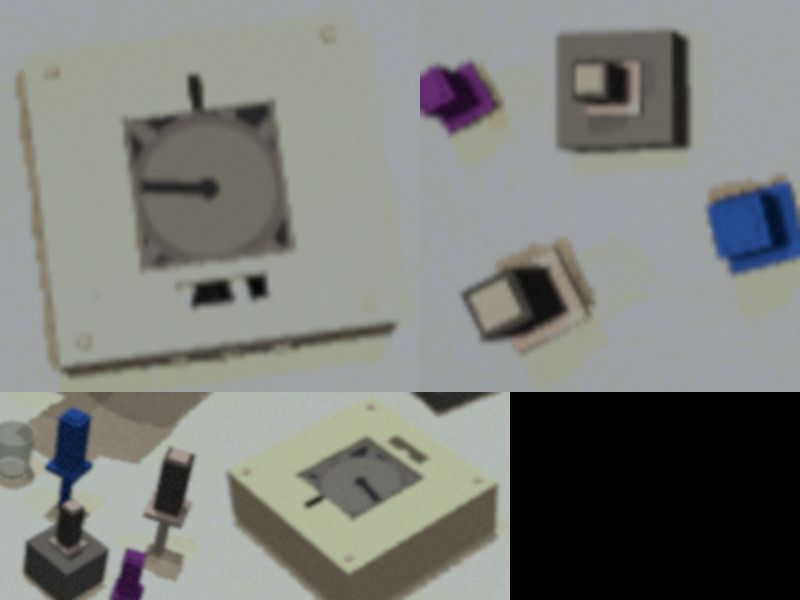

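The crop confirms the choice: the small dark key with its collar on the grey block. It also shows the drive's window, mark, slot and pointer. Next I measure their positions.

```bash
python3 - <<'E'
from h import *
c=optics.calibration('top')
D=lambda x,y:(260+x/4-.4,170+y/4-.4)
K=lambda x,y:(160+(x-420)/4-.4,250+y/4-.4)
def P(l,z,f): return np.array([onz(c,*f(*p),z)[:2] for p in l])
w=P([(124,119),(272,100),(293,246),(141,270)],.06,D)
print('win',w.round(4),w.mean(0),[np.linalg.norm(w[i]-w[i-1]).round(4) for i in range(4)])
s=P([(52,72),(328,34),(370,305),(84,342)],.06,D);print('screws',s.mean(0),[np.linalg.norm(s[i]-s[i-1]).round(4) for i in range(4)])
o=P([(22,55),(350,12),(397,320),(62,365)],.06,D);print('corners',o.mean(0),[np.linalg.norm(o[i]-o[i-1]).round(4) for i in range(4)])
for n,q in(('w',w),('s',s),('o',o)):
    x=(q[0]+q[1]-q[2]-q[3]);y=(q[0]+q[3]-q[1]-q[2]);print(n,np.degrees(np.arctan2(x[1],x[0])),np.degrees(np.arctan2(-y[0],y[1])))
m=P([(197,108),(195,76),(209,188),(142,187),(178,288),(266,278),(270,297),(192,306)],.06,D);print('mark,outer,dialc,tip,slot..',m.round(4))
h=P([(558,33),(672,30),(675,148),(556,150)],.05,K);print('holder',h.round(4),h.mean(0))
k=P([(574,62),(610,62),(610,100),(574,100)],.106,K);print('key',k.round(4),k.mean(0))
E
```

```text
win [[ 0.6526  0.0898]
 [ 0.6637  0.0062]
 [ 0.58   -0.0054]
 [ 0.5663  0.0795]] [0.61567621 0.04255126] [np.float64(0.0869), np.float64(0.0843), np.float64(0.0845), np.float64(0.086)]
screws [0.61367896 0.04195133] [np.float64(0.1552), np.float64(0.1581), np.float64(0.1572), np.float64(0.1603)]
corners [0.61407525 0.0423499 ] [np.float64(0.1784), np.float64(0.188), np.float64(0.1786), np.float64(0.1876)]
w 7.3244855798779 8.378857675257985
s 7.804304547172145 7.824381852192995
o 8.029619962960002 7.777361898144533
mark,outer,dialc,tip,slot.. [[0.659  0.0486]
 [0.6776 0.0498]
 [0.613  0.0417]
 [0.6135 0.0793]
 [0.5562 0.0588]
 [0.5619 0.0098]
 [0.5512 0.0076]
 [0.5461 0.051 ]]
holder [[0.5207 0.3048]
 [0.5225 0.2412]
 [0.4567 0.2376]
 [0.4556 0.3034]] [0.48886001 0.27173002]
key [[0.499  0.2811]
 [0.499  0.2621]
 [0.479  0.2614]
 [0.4789 0.2804]] [0.48899308 0.27127115]
```

play_rows(
  fingers=[1, 1, 1, 1, 1, 1, 1, 1, 1, 1, 0, -0.1, -0.1, -0.1, -0.1, -0.1, -0.1, -0.1, -0.1, -0.1],
  travel=[
    [0.027, 0.07, 0.009],
    [0.027, 0.07, 0.009],
    [0.027, 0.07, 0.009],
    [0.027, 0.07, 0.009],
    [0.027, 0.07, 0.009],
    [0.027, 0.07, 0.009],
    [0.027, 0.07, 0.009],
    [0.027, 0.07, 0.009],
    [0.027, 0.07, 0.009],
    [0.027, 0.07, 0.009],
    [0.027, 0.07, 0.009],
    [0.027, 0.07, 0.009],
    [0.027, 0.07, 0.009],
    [0.027, 0.07, 0.009],
    [0.027, 0.07, 0.009],
    [0.027, 0.07, 0.009],
    [0.027, 0.07, 0.009],
    [0.027, 0.07, 0.009],
    [0, 0, 0],
    [0, 0, 0],
  ],
  rot=[
    [0, 0, -0.0094],
    [0, 0, -0.0094],
    [0, 0, -0.0094],
    [0, 0, -0.0094],
    [0, 0, -0.0094],
    [0, 0, -0.0094],
    [0, 0, -0.0094],
    [0, 0, -0.0094],
    [0, 0, -0.0094],
    [0, 0, -0.0094],
    [0, 0, -0.0094],
    [0, 0, -0.0094],
    [0, 0, -0.0094],
    [0, 0, -0.0094],
    [0, 0, -0.0094],
    [0, 0, -0.0094],
    [0, 0, -0.0094],
    [0, 0, -0.0094],
    [0, 0, 0],
    [0, 0, 0],
  ],
)

```text
clock: 1.77
tool_pos: [0.4972, 0.0333, 0.3002]
eef_rot: [3.142, 0.001, 0.14]
force: [0.0, -0.4, 1.3]
opening: 0.0422
gripper_force: 0.0
```

```bash
python3 - <<'E'
from h import *
im,c=snap('wrist','w1.png'); s=monitor.get_state();print(s['clock'],s['tool_pos'],s['eef_rot'],s['opening'],c)
for p in [(.5545,.034,.06),(.659,.0486,.06),(.6139,.0421,.06),(.489,.271,.05)]: print(proj(c,p))
E
```

```text
1.8167 [0.49694791 0.03213713 0.29995407] [3.14150036e+00 1.06687692e-03 1.37603991e-01] 0.042463818987330364 {'fx': 413.82802688258073, 'fy': 413.82802688258073, 'cx': 318.63743413674626, 'cy': 235.83526546687645, 'extrinsics': array([[ 0.13851751, -0.9903593 ,  0.00116046, -0.03690685],
       [ 0.94846229,  0.13232015, -0.28794212, -0.42210561],
       [ 0.28501261,  0.04098568,  0.95764711, -0.61264555],
       [ 0.        ,  0.        ,  0.        ,  1.        ]])}
(np.float64(325.22361350443686), np.float64(140.63837309661943))
(np.float64(325.789216862538), np.float64(18.27515379857502))
(np.float64(325.7492516560647), np.float64(73.52646929604552))
(np.float64(81.39822187178044), np.float64(172.75081289381572))
```

View pics/w1.png

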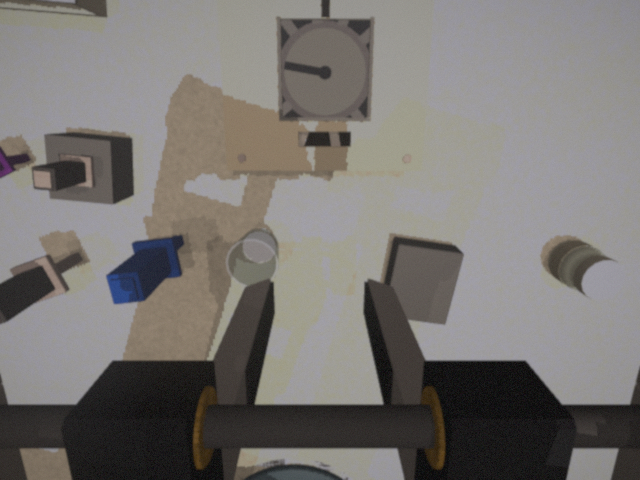

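The wrist view shows the slot at about (325,139), the dial hub at (325,73), the mark at (325,17) and the holder at (88,167). The measured points project onto all of them within 2 px. Next I need a close crop of slot and dial for the teeth and the dial angle.

```bash
python3 - <<'E'
from h import *
im=cv2.imread('pics/w1.png')
cv2.imwrite('pics/c1.png',np.vstack([cv2.resize(im[125:155,290:360],(770,330),interpolation=cv2.INTER_CUBIC),cv2.resize(im[10:125,270:380],(220,230)).repeat(1,0) if 0 else np.pad(cv2.resize(im[10:125,270:380],(258,270),interpolation=cv2.INTER_CUBIC),((0,0),(0,512),(0,0)))]))
c=optics.calibration('wrist')
g=im[137:142].mean(0).mean(1);print(g[290:360].round().astype(int))
E
```

```text
[123 121 121 122 123 121 121 117 105 105 109 114 119 120 121 116  87  54
  42  38  39  37  38  43  37  41  40  40  40  39  39  38  39  39  39  41
  40  39  39  57  88 103 108 108 108 108 109 108 103  78  50  41  42  38
  40  38  41  38  42  53  94 139 155 155 155 155 154 152 153 153]
```

View pics/c1.png

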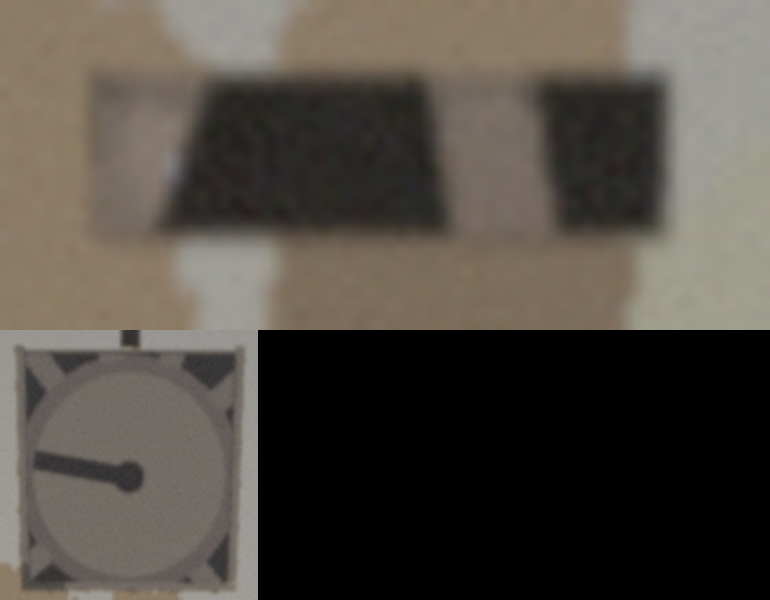

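```bash
python3 - <<'E'
from h import *
c=optics.calibration('wrist')
W=lambda x,y:(290+x/11-.45,125+y/11-.45)
D=lambda x,y:(270+x*110/258-.3,10+(y-330)*115/270-.3)
C=np.array([.6139,.0421]);a=np.radians(7.8);R=np.array([[np.cos(a),np.sin(a)],[-np.sin(a),np.cos(a)]])
f=lambda p,z:(R@(onz(c,*p,z)[:2]-C)).round(4)
print('slot',[f(W(*p),.06) for p in[(93,72),(665,72),(668,235),(93,238)]])
print('right tooth',[f(W(*p),.048) for p in[(435,150),(548,150)]],'left edge',f(W(185,150),.048))
for z in(.05,.06):
  h=f(D(129,476),z);t=f(D(36,460),z);print('dial',h,t,np.arctan2(*(t-h)[::-1]))
print('win',[f(D(*p),.06) for p in[(17,348),(243,350),(233,590),(22,590)]],'mark',f(D(130,346),.06))
for n in('top','wrist','scene'):
  E=np.array(optics.calibration(n)['extrinsics']);print(n,-E[:3,:3].T@E[:3,3])
print([f(p,.05) for p in [(45,133)]])
E
```

```text
slot [array([-0.0517,  0.0247]), array([-0.0516, -0.0247]), array([-0.0654, -0.0253]), array([-0.0657,  0.0249])]
right tooth [array([-0.0589, -0.0052]), array([-0.0589, -0.0153])] left edge [-0.0589  0.0171]
dial [ 0.0017 -0.0005] [0.0076 0.0364] 1.4122467616802927
dial [ 0.0008 -0.0004] [0.0066 0.0357] 1.411492906548672
win [array([0.0456, 0.0419]), array([ 0.045 , -0.0431]), array([-0.0419, -0.0424]), array([-0.0419,  0.0424])] mark [ 0.0463 -0.0006]
top [0.40133454 0.02800035 1.11029418]
wrist [0.57987598 0.04308596 0.46492302]
scene [1.01028865 0.75865854 0.73656486]
[array([-0.054 ,  0.2715])]
```

play_rows(
  fingers=[-0.1, -0.1, -0.1, -0.1, -0.1, -0.1, -0.1, -0.1, -0.1, -0.1],
  travel=[
    [-0.002, 0.06, -0.016],
    [-0.002, 0.06, -0.016],
    [-0.002, 0.06, -0.016],
    [-0.002, 0.06, -0.016],
    [-0.002, 0.06, -0.016],
    [-0.002, 0.06, -0.016],
    [-0.002, 0.06, -0.016],
    [-0.002, 0.06, -0.016],
    [0, 0, 0],
    [0, 0, 0],
  ],
  rot=[
    [0, 0, -0.0085],
    [0, 0, -0.0085],
    [0, 0, -0.0085],
    [0, 0, -0.0085],
    [0, 0, -0.0085],
    [0, 0, -0.0085],
    [0, 0, -0.0085],
    [0, 0, -0.0085],
    [0, 0, 0],
    [0, 0, 0],
  ],
)

```text
clock: 2.65
tool_pos: [0.4888, 0.2711, 0.2353]
eef_rot: [3.141, 0.002, 0.029]
force: [0.1, 0.6, -0.5]
opening: 0.0424
gripper_force: 0.0
```

```bash
python3 - <<'E'
from h import *
im,c=snap('wrist','w2.png'); s=monitor.get_state();print(s['clock'],s['tool_pos'],s['eef_rot'],s['opening'])
for p in [(.489,.2715,.106),(.489,.2715,.05),s['tool_pos']]: print(proj(c,p))
E
```

```text
2.7 [0.48929723 0.27048441 0.23598148] [3.14082568e+00 9.06881415e-04 2.81888420e-02] 0.04201877198211849
(np.float64(316.6769391382848), np.float64(229.14290422550084))
(np.float64(316.8259219916731), np.float64(211.50181294741242))
(np.float64(318.32659395037837), np.float64(309.7150880451209))
```

View pics/w2.png

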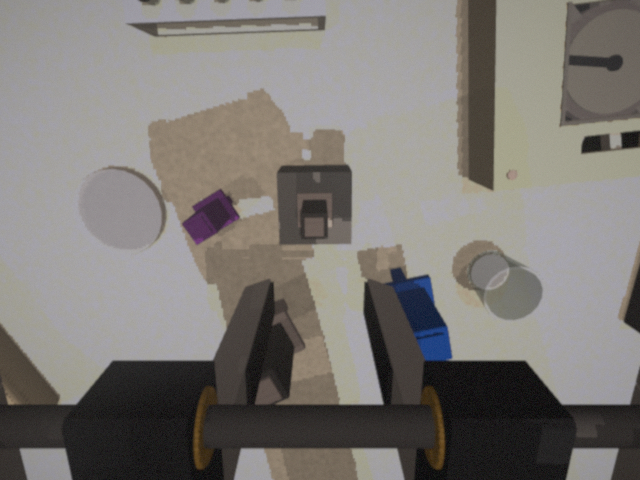

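The wrist view has the key's handle top at (314,227) and the holder top centred at (315,210), both within 2 mm of my estimate. The fingers have a clear path between the purple and blue keys. I'll correct by 2 mm, descend and grip.

play_rows(
  fingers=[-0.1, -0.1, -0.1, -0.1, -0.1, -0.1, -0.1, -0.1, -0.1, -0.1, -0.9, -0.9, -0.9, -0.9, -0.9, -0.9, -0.9, -0.9],
  travel=[
    [0.003, 0.004, 0],
    [0, 0, -0.04],
    [0, 0, -0.05],
    [0, 0, -0.05],
    [0, 0, -0.05],
    [0, 0, -0.05],
    [0, 0, -0.04],
    [0, 0, -0.03],
    [0, 0, 0],
    [0, 0, 0],
    [0, 0, 0],
    [0, 0, 0],
    [0, 0, 0],
    [0, 0, 0],
    [0, 0, 0],
    [0, 0, 0],
    [0, 0, 0],
    [0, 0, 0],
  ],
  rot=[
    [0, 0, 0],
    [0, 0, 0],
    [0, 0, 0],
    [0, 0, 0],
    [0, 0, 0],
    [0, 0, 0],
    [0, 0, 0],
    [0, 0, 0],
    [0, 0, 0],
    [0, 0, 0],
    [0, 0, 0],
    [0, 0, 0],
    [0, 0, 0],
    [0, 0, 0],
    [0, 0, 0],
    [0, 0, 0],
    [0, 0, 0],
    [0, 0, 0],
  ],
  squeeze=30,
)

```text
clock: 4.2
tool_pos: [0.4915, 0.274, 0.0827]
eef_rot: [-3.141, -0.002, 0.029]
force: [-1.5, -1.1, 5.6]
opening: 0.0201
gripper_force: 30.0
```

```bash
python3 - <<'E'
from h import *
for i in range(2):
  im,c=snap('wrist','w3.png'); s=monitor.get_state();print(s['clock'],s['tool_pos'],s['eef_rot'],s['opening'],s['force'],s['moment'])
E
```

```text
4.25 [0.49153784 0.27401232 0.08266403] [-3.14128804e+00 -1.83768981e-03  2.93912959e-02] 0.019733493796340686 [-0.98884775 -1.57685311  5.64530382] [-0.15205522  0.1555278  -0.00492267]
4.3 [0.49151615 0.27401916 0.08264832] [-3.14128164e+00 -1.80657672e-03  2.93904395e-02] 0.020084401230625767 [ 0.0844769  -0.22654259  5.45212131] [-0.0838885   0.1169507  -0.04585131]
```

play_rows(
  fingers=[-0.9, -0.9, -0.9, -0.9, -0.9, -0.9, -0.9, -0.9],
  travel=[
    [0, 0, 0.02],
    [0, 0, 0.03],
    [0, 0, 0.03],
    [0, 0, 0.03],
    [0, 0, 0.04],
    [0, 0, 0.04],
    [0, 0, 0],
    [0, 0, 0],
  ],
  rot=[
    [0, 0, 0],
    [0, 0, 0],
    [0, 0, 0],
    [0, 0, 0],
    [0, 0, 0],
    [0, 0, 0],
    [0, 0, 0],
    [0, 0, 0],
  ],
)

```text
clock: 4.97
tool_pos: [0.491, 0.2739, 0.1771]
eef_rot: [-3.141, -0.002, 0.029]
force: [-0.1, 0.4, -2.1]
opening: 0.0196
gripper_force: 30.0
```

```bash
python3 - <<'E'
from h import *
im,c=snap('wrist','w4.png'); s=monitor.get_state();print(s['clock'],s['tool_pos'],s['eef_rot'],s['opening'],s['force'],s['moment'])
im,c=snap('scene','s4.png')
a=cv2.imread('pics/w4.png')[120:480,160:480];b=cv2.resize(im[180:330,340:520,::-1],(432,360))
cv2.imwrite('pics/c4.png',np.hstack([a,b]))
E
```

```text
5.0167 [0.49012397 0.27360236 0.17565726] [3.14133288e+00 1.05288225e-03 2.92292007e-02] 0.019835405804319535 [ 0.34868177  0.23577749 -2.01586874] [0.00633433 0.05485699 0.04205791]
```

View pics/c4.png

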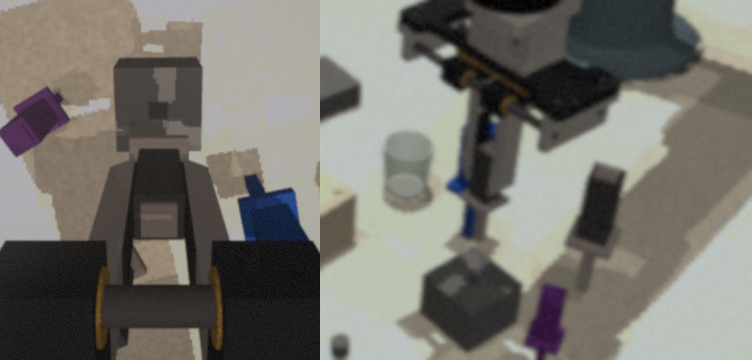

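Left crop: the key is in the fingers, upright. The holder is now empty, with its hole at wrist px (318,230). Right crop: the blade end is at scene px (405,280). I'll check these against the expected offset in the hand.

```bash
python3 - <<'E'
from h import *
s=monitor.get_state();t=s['tool_pos'];print(t)
c=optics.calibration('scene')
for d in(.0777,.0755,.0327,.0267): print(d,proj(c,t-[0,0,d]))
w=optics.calibration('wrist')
print('hole',onz(w,318,230,.05)); print('collar',proj(w,t-[0,0,.0267]),proj(w,t-[-.015,.015,.0267]),proj(w,t-[-.015,-.015,.0267]))
E
```

```text
[0.48966446 0.2734522  0.17482301]
0.0777 (np.float64(405.02118256168467), np.float64(279.79787416668455))
0.0755 (np.float64(405.12410172814305), np.float64(279.0343915636793))
0.0327 (np.float64(407.186526819949), np.float64(263.73475659984695))
0.0267 (np.float64(407.4851135081956), np.float64(261.51975865719055))
hole [0.49042019 0.27297376 0.05      ]
collar (np.float64(317.0818838827273), np.float64(285.4186253402545)) (np.float64(348.4098419372023), np.float64(258.06514593033177)) (np.float64(287.3755861066035), np.float64(256.470948669217))
```

play_rows(
  fingers=[-0.9, -0.9, -0.9, -0.9, -0.9, -0.9, -0.9, -0.9, -0.9, -0.9, -0.9],
  travel=[
    [0.0164, -0.0585, 0],
    [0.0164, -0.0585, 0],
    [0.0164, -0.0585, 0],
    [0.0164, -0.0585, 0],
    [0.0164, -0.0585, 0],
    [0.0164, -0.0585, 0],
    [0.0164, -0.0585, 0],
    [0.0164, -0.0585, 0],
    [0, 0, -0.01],
    [0, 0, 0],
    [0, 0, 0],
  ],
  rot=[
    [0, 0, 0.0086],
    [0, 0, 0.0086],
    [0, 0, 0.0086],
    [0, 0, 0.0086],
    [0, 0, 0.0086],
    [0, 0, 0.0086],
    [0, 0, 0.0086],
    [0, 0, 0.0086],
    [0, 0, 0],
    [0, 0, 0],
    [0, 0, 0],
  ],
)

```text
clock: 5.98
tool_pos: [0.555, 0.0402, 0.1695]
eef_rot: [-3.14, 0.004, 0.137]
force: [0.7, -0.8, -1.0]
opening: 0.0199
gripper_force: 30.0
```

```bash
python3 - <<'E'
from h import *
im,c=snap('wrist','w5.png'); s=monitor.get_state();t=s['tool_pos'];print(s['clock'],t,s['eef_rot'],s['force'])
im2,c2=snap('scene','s5.png')
print('tip in scene',proj(c2,t-[0,0,.0777]),'slot',proj(c2,(.5555,.0338,.06)),proj(c,(.5555,.0338,.06)),proj(c,(.6152,.0422,.05)))
a=cv2.resize(im[:420,200:440,::-1],(343,600));b=cv2.resize(im2[200:320,240:370,::-1],(450,415));b=np.vstack([b,np.zeros((185,450,3),np.uint8)])
cv2.imwrite('pics/c5.png',np.hstack([a,b]))
E
```

```text
6.0333 [0.55524328 0.04061508 0.17007657] [-3.14058217e+00  2.60392684e-03  1.37894667e-01] [-0.5895249  -0.32230107 -1.67198493]
tip in scene (np.float64(319.56489731813167), np.float64(237.77008304140642)) slot (np.float64(318.21886230478736), np.float64(246.828481304731)) (np.float64(326.9467596209911), np.float64(237.37735274031107)) (np.float64(326.85596513234435), np.float64(147.57321108470194))
```

View pics/c5.png

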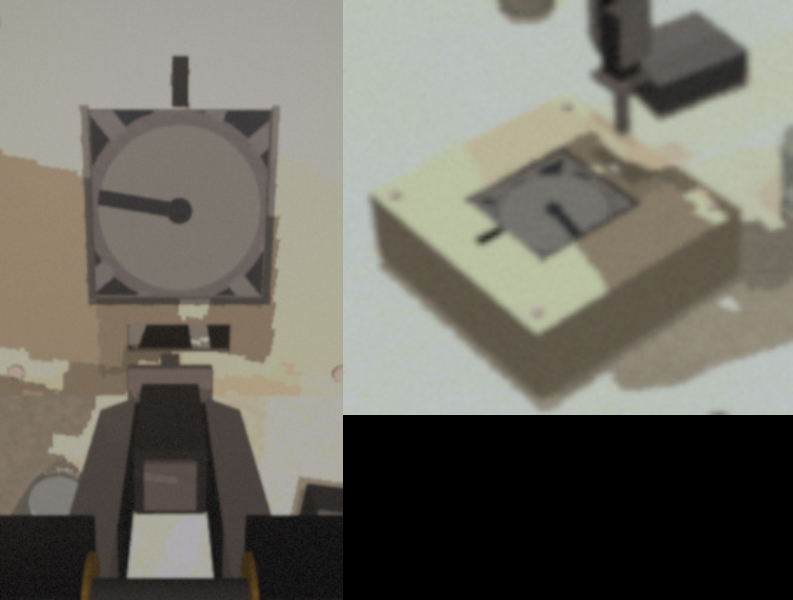

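Wrist view: the slot is centred at px (325,235.5), the dial hub at (326,147), and the blade tip just below the slot at (319,246). The scene view shows the blade over the slot. I'll compute the final correction from the wrist picture.

```bash
python3 - <<'E'
from h import *
c=optics.calibration('wrist');t=monitor.get_state()['tool_pos'];a=np.radians(7.8);u=np.array([np.cos(a),np.sin(a),0])
print(t,'tip front edge',proj(c,t-[0,0,.0777]+.004*u))
S=onz(c,325.2,235.5,.06);H=onz(c,325.9,147,.05);print('slot',S,'hub',H,np.linalg.norm((S-H)[:2]))
m=onz(c,319,246,t[2]-.0777);print('tip front centre',m,'axis',m-.004*u)
E
```

```text
[0.55553364 0.04081932 0.17058174] tip front edge (np.float64(317.50205563407525), np.float64(245.995125335603))
slot [0.55712148 0.03570469 0.06      ] hub [0.61615241 0.0435212  0.05      ] 0.059546189111463005
tip front centre [0.55962019 0.04044621 0.09288174] axis [0.5556572  0.03990334 0.09288174]
```

play_rows(
  fingers=[-0.9, -0.9, -0.9, -0.9, -0.9, -0.9, -0.9, -0.9, -0.9],
  travel=[
    [0.002, 0.003, 0],
    [0, 0, -0.02],
    [0, 0, -0.02],
    [0, 0, -0.02],
    [0, 0, -0.02],
    [0, 0, -0.02],
    [0, 0, -0.02],
    [0, 0, 0],
    [0, 0, 0],
  ],
  rot=[
    [0, 0, 0],
    [0, 0, 0],
    [0, 0, 0],
    [0, 0, 0],
    [0, 0, 0],
    [0, 0, 0],
    [0, 0, 0],
    [0, 0, 0],
    [0, 0, 0],
  ],
)

```text
clock: 6.83
tool_pos: [0.5568, 0.0413, 0.1105]
eef_rot: [-3.141, 0.002, 0.137]
force: [0.1, 0.3, -1.2]
opening: 0.02
gripper_force: 30.0
```

play_rows(
  fingers=[-0.9, -0.9, -0.9, -0.9, -0.9, -0.9, -0.9, -0.9],
  travel=[
    [-0.001, 0.005, 0],
    [-0.001, 0.005, 0],
    [-0.0006, 0.005, 0],
    [-0.0006, 0.005, 0],
    [-0.0006, 0.005, 0],
    [-0.0006, 0.005, 0],
    [0, 0, 0],
    [0, 0, 0],
  ],
  rot=[
    [0, 0, 0],
    [0, 0, 0],
    [0, 0, 0],
    [0, 0, 0],
    [0, 0, 0],
    [0, 0, 0],
    [0, 0, 0],
    [0, 0, 0],
  ],
)

```text
clock: 7.5
tool_pos: [0.555, 0.0566, 0.1116]
eef_rot: [-3.141, 0.0, 0.137]
force: [0.5, -0.9, -0.5]
opening: 0.0198
gripper_force: 30.0
```

```bash
cat >> h.py <<'E'
def dial(im,c):
    "pointer angle by dark pixels in an annulus about the hub"
    hub=np.array([.6157,.0432]);a=np.radians(7.8);R=np.array([[np.cos(a),np.sin(a)],[-np.sin(a),np.cos(a)]])
    g=cv2.cvtColor(im,cv2.COLOR_RGB2GRAY).astype(float);V=[];G=[]
    for th in np.radians(np.arange(-180,180,2)):
        r=[];
        for q in np.arange(.012,.033,.003):
            u,v=proj(c,[*(hub+R.T@(q*np.array([np.cos(th),np.sin(th)]))),.05])
            if 0<=u<639 and 0<=v<479: r.append(g[int(round(v)),int(round(u))])
        G.append(np.mean(r) if len(r)>4 else 255);V.append(th)
    G=np.array(G);V=np.array(V);m=G<G.min()+25;return -np.angle((np.exp(1j*V)*m).sum()),G.min(),m.sum()
def where():
    s=monitor.get_state();t=s['tool_pos'];d=t[:2]+[0,-.0009]-[.5571,.0357];a=np.radians(7.8)
    print(round(s['clock'],2),t.round(4),'F',s['force'].round(1),'blade x,y',(1e3*np.array([d[0]*np.cos(a)+d[1]*np.sin(a),-d[0]*np.sin(a)+d[1]*np.cos(a)])).round(1))
E
python3 - <<'E'
from h import *
for n in('wrist','top','scene'):
  im,c=snap(n,n+'6.png');print(n,dial(im,c))
where()
c=optics.calibration('wrist');im=cv2.cvtColor(cv2.imread('pics/w5.png'),cv2.COLOR_BGR2RGB)
E
```

```text
wrist (np.float64(-1.2915436464758039), np.float64(55.714285714285715), np.int64(9))
top (np.float64(1.5707963267948966), np.float64(82.0), np.int64(180))
scene (np.float64(-1.413716694115407), np.float64(56.285714285714285), np.int64(10))
7.65 [0.5548 0.0565 0.1113] F [-0.  -0.9 -1.3] blade x,y [ 0.4 20. ]
```

play_rows(
  fingers=[-0.9, -0.9, -0.9, -0.9, -0.9, -0.9, -0.9, -0.9, -0.9, -0.9, -0.9, -0.9],
  travel=[
    [0, -0.002, 0.024],
    [0, 0, 0.024],
    [0.002, -0.014, 0],
    [0.002, -0.014, 0],
    [0.002, -0.014, 0],
    [0.002, -0.014, 0],
    [0.002, -0.014, 0],
    [0, 0, 0],
    [0, 0, -0.024],
    [0, 0, -0.024],
    [0, 0, 0],
    [0, 0, 0],
  ],
  rot=[
    [0, 0, 0],
    [0, 0, 0],
    [0, 0, 0],
    [0, 0, 0],
    [0, 0, 0],
    [0, 0, 0],
    [0, 0, 0],
    [0, 0, 0],
    [0, 0, 0],
    [0, 0, 0],
    [0, 0, 0],
    [0, 0, 0],
  ],
)

```text
clock: 8.65
tool_pos: [0.5588, 0.0207, 0.1095]
eef_rot: [-3.14, 0.003, 0.138]
force: [-0.1, -0.5, -1.6]
opening: 0.0199
gripper_force: 30.0
```

```bash
python3 - <<'E'
from h import *
im,c=snap('wrist','w7.png');print(dial(im,c));where()
E
```

```text
(np.float64(-1.2915436464758039), np.float64(54.714285714285715), np.int64(9))
8.7 [0.5596 0.0206 0.1105] F [ 0.6 -0.4 -1.2] blade x,y [  0.3 -16.2]
```

Down in the gap without resistance. Next is the full push to +20.

play_rows(
  fingers=[-0.9, -0.9, -0.9, -0.9, -0.9, -0.9, -0.9, -0.9, -0.9, -0.9],
  travel=[
    [-0.0012, 0.009, 0],
    [-0.0012, 0.009, 0],
    [-0.0012, 0.009, 0],
    [-0.0012, 0.009, 0],
    [-0.0012, 0.009, 0],
    [-0.0012, 0.009, 0],
    [-0.0012, 0.009, 0],
    [-0.0012, 0.009, 0],
    [0, 0, 0],
    [0, 0, 0],
  ],
  rot=[
    [0, 0, 0],
    [0, 0, 0],
    [0, 0, 0],
    [0, 0, 0],
    [0, 0, 0],
    [0, 0, 0],
    [0, 0, 0],
    [0, 0, 0],
    [0, 0, 0],
    [0, 0, 0],
  ],
)

```text
clock: 9.53
tool_pos: [0.555, 0.0572, 0.1115]
eef_rot: [-3.14, 0.0, 0.137]
force: [0.0, -0.1, -1.5]
opening: 0.0204
gripper_force: 30.0
```

```bash
python3 - <<'E'
from h import *
im,c=snap('wrist','w8.png');print(dial(im,c));where()
E
```

```text
(np.float64(-0.7504915783575618), np.float64(57.0), np.int64(8))
9.58 [0.5549 0.0571 0.1113] F [-0.1 -0.  -1.7] blade x,y [ 0.6 20.6]
```

play_rows(
  fingers=[-0.9, -0.9, -0.9, -0.9, -0.9, -0.9, -0.9, -0.9, -0.9, -0.9, -0.9, -0.9],
  travel=[
    [0, -0.002, 0.024],
    [0, 0, 0.024],
    [0.0018, -0.014, 0],
    [0.0018, -0.014, 0],
    [0.0018, -0.014, 0],
    [0.0018, -0.014, 0],
    [0.0018, -0.014, 0],
    [0, -0.001, 0],
    [0, 0, -0.024],
    [0, 0, -0.024],
    [0, 0, 0],
    [0, 0, 0],
  ],
  rot=[
    [0, 0, 0],
    [0, 0, 0],
    [0, 0, 0],
    [0, 0, 0],
    [0, 0, 0],
    [0, 0, 0],
    [0, 0, 0],
    [0, 0, 0],
    [0, 0, 0],
    [0, 0, 0],
    [0, 0, 0],
    [0, 0, 0],
  ],
)

```text
clock: 10.58
tool_pos: [0.5585, 0.0202, 0.1095]
eef_rot: [-3.14, 0.004, 0.138]
force: [-0.7, 0.3, -1.5]
opening: 0.0199
gripper_force: 30.0
```

```bash
python3 - <<'E'
from h import *
im,c=snap('wrist','w9.png');print(dial(im,c));where()
E
```

```text
(np.float64(-0.7679448708775051), np.float64(55.857142857142854), np.int64(9))
10.63 [0.5592 0.0201 0.1105] F [ 0.2  0.1 -1.3] blade x,y [ -0.1 -16.6]
```

play_rows(
  fingers=[-0.9, -0.9, -0.9, -0.9, -0.9, -0.9, -0.9, -0.9, -0.9, -0.9],
  travel=[
    [-0.0012, 0.009, 0],
    [-0.0012, 0.009, 0],
    [-0.0012, 0.009, 0],
    [-0.0012, 0.009, 0],
    [-0.0012, 0.009, 0],
    [-0.0012, 0.009, 0],
    [-0.0012, 0.009, 0],
    [-0.0012, 0.009, 0],
    [0, 0, 0],
    [0, 0, 0],
  ],
  rot=[
    [0, 0, 0],
    [0, 0, 0],
    [0, 0, 0],
    [0, 0, 0],
    [0, 0, 0],
    [0, 0, 0],
    [0, 0, 0],
    [0, 0, 0],
    [0, 0, 0],
    [0, 0, 0],
  ],
)

```text
clock: 11.47
tool_pos: [0.5545, 0.0567, 0.1113]
eef_rot: [-3.14, 0.001, 0.137]
force: [0.8, -0.2, -1.7]
opening: 0.0197
gripper_force: 30.0
```

```bash
python3 - <<'E'
from h import *
im,c=snap('wrist','w10.png');print(dial(im,c));where()
E
```

```text
(np.float64(-0.24434609527920614), np.float64(56.0), np.int64(9))
11.52 [0.5545 0.0566 0.1112] F [-0.3 -0.2 -1.2] blade x,y [ 0.1 20.2]
```

play_rows(
  fingers=[-0.9, -0.9, -0.9, -0.9, -0.9, -0.9, -0.9, -0.9, -0.9, -0.9, -0.9, -0.9, -0.9, -0.9, -0.9, -0.9, -0.9, -0.9],
  travel=[
    [0, -0.002, 0.024],
    [0, 0, 0.024],
    [0.002, -0.014, 0],
    [0.002, -0.014, 0],
    [0.002, -0.014, 0],
    [0.002, -0.014, 0],
    [0.002, -0.014, 0],
    [0, 0, 0],
    [0, 0, -0.024],
    [0, 0, -0.024],
    [0, 0, 0],
    [0, 0, 0],
    [-0.0012, 0.009, 0],
    [-0.0012, 0.009, 0],
    [-0.0012, 0.009, 0],
    [-0.0008, 0.006, 0],
    [0, 0, 0],
    [0, 0, 0],
  ],
  rot=[
    [0, 0, 0],
    [0, 0, 0],
    [0, 0, 0],
    [0, 0, 0],
    [0, 0, 0],
    [0, 0, 0],
    [0, 0, 0],
    [0, 0, 0],
    [0, 0, 0],
    [0, 0, 0],
    [0, 0, 0],
    [0, 0, 0],
    [0, 0, 0],
    [0, 0, 0],
    [0, 0, 0],
    [0, 0, 0],
    [0, 0, 0],
    [0, 0, 0],
  ],
)

```text
clock: 13.02
tool_pos: [0.5578, 0.0367, 0.1116]
eef_rot: [-3.141, -0.0, 0.138]
force: [0.2, -1.4, -2.4]
opening: 0.0197
gripper_force: 30.0
```

```bash
python3 - <<'E'
from h import *
im,c=snap('wrist','w11.png');print(dial(im,c));where();im,c=snap('scene','s11.png');print(dial(im,c))
E
```

```text
(np.float64(-0.05235987755982988), np.float64(55.57142857142857), np.int64(8))
13.07 [0.5578 0.0367 0.1116] F [-0.5 -0.7 -2.3] blade x,y [ 0.7 -0. ]
(np.float64(0.017453292519943295), np.float64(53.857142857142854), np.int64(10))
```

play_rows(
  fingers=[-0.9, -0.9, -0.9, -0.9, -0.9],
  travel=[
    [-0.0003, 0.0025, 0],
    [-0.0003, 0.0025, 0],
    [0, 0, 0],
    [0, 0, 0],
    [0, 0, 0],
  ],
  rot=[
    [0, 0, 0],
    [0, 0, 0],
    [0, 0, 0],
    [0, 0, 0],
    [0, 0, 0],
  ],
)

```text
clock: 13.53
tool_pos: [0.5578, 0.0386, 0.1116]
eef_rot: [3.141, -0.001, 0.137]
force: [-0.9, -2.2, -1.0]
opening: 0.0196
gripper_force: 30.0
```

```bash
python3 - <<'E'
from h import *
im,c=snap('wrist','w12.png');print(dial(im,c));where();im2,c2=snap('scene','s12.png');print(dial(im2,c2),proj(c,(.6157,.0432,.05)))
u,v=map(int,proj(c,(.6157,.0432,.05)))
cv2.imwrite('pics/c12.png',np.hstack([cv2.resize(im[max(0,v-110):v+70,u-90:u+90,::-1],(480,480)),cv2.resize(im2[215:285,260:330,::-1],(300,300),interpolation=2).repeat(1,0) if 0 else cv2.resize(im2[215:283,268:312,::-1],(310,480),interpolation=2)]))
E
```

```text
(np.float64(-0.017453292519943295), np.float64(55.714285714285715), np.int64(8))
13.58 [0.5577 0.0386 0.1116] F [-0.  -2.6 -1.6] blade x,y [0.9 1.9]
(np.float64(0.06981317007977318), np.float64(55.42857142857143), np.int64(11)) (np.float64(323.353277695566), np.float64(160.74035781336048))
```

View pics/c12.png

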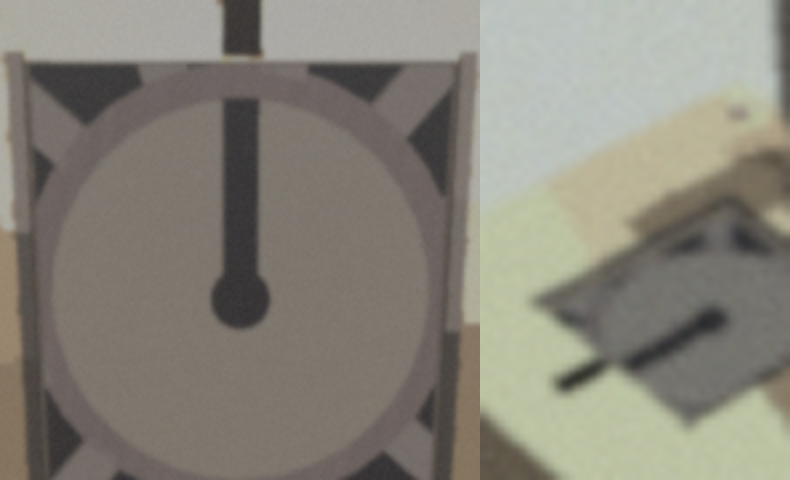

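The pointer (x≈240) lines up with the mark (x≈241) in the wrist crop, with the hub at (240,300). The scene view agrees. Now I back off a little, lift, and return over the holder.

play_rows(
  fingers=[-0.9, -0.9, -0.9, -0.9, -0.9, -0.9, -0.9, -0.9, -0.9, -0.9, -0.9, -0.9, -0.9, -0.9, -0.9, -0.9, -0.9],
  travel=[
    [0.0004, -0.005, 0],
    [0, 0, 0],
    [0, 0, 0.03],
    [0, 0, 0.05],
    [0, 0, 0.05],
    [0, 0, 0],
    [-0.0168, 0.0594, 0],
    [-0.0168, 0.0594, 0],
    [-0.0168, 0.0594, 0],
    [-0.0168, 0.0594, 0],
    [-0.0168, 0.0594, 0],
    [-0.0168, 0.0594, 0],
    [-0.0168, 0.0594, 0],
    [-0.0168, 0.0594, 0],
    [0, 0, 0],
    [0, 0, 0],
    [0, 0, 0],
  ],
  rot=[
    [0, 0, 0],
    [0, 0, 0],
    [0, 0, 0],
    [0, 0, 0],
    [0, 0, 0],
    [0, 0, 0],
    [0, 0, -0.0086],
    [0, 0, -0.0086],
    [0, 0, -0.0086],
    [0, 0, -0.0086],
    [0, 0, -0.0086],
    [0, 0, -0.0086],
    [0, 0, -0.0086],
    [0, 0, -0.0086],
    [0, 0, 0],
    [0, 0, 0],
    [0, 0, 0],
  ],
)

```text
clock: 15.05
tool_pos: [0.4901, 0.2736, 0.1755]
eef_rot: [3.141, 0.001, 0.03]
force: [0.4, -0.4, -1.9]
opening: 0.0197
gripper_force: 30.0
```

```bash
python3 - <<'E'
from h import *
for i in range(2):
  im,c=snap('wrist','w13.png');s=monitor.get_state();print(s['clock'],s['tool_pos'],s['eef_rot'],s['force'])
g=cv2.cvtColor(im,cv2.COLOR_RGB2GRAY)[200:262,270:370]
print('hole px expected',proj(c,(.4904,.273,.05)),'tip front',proj(c,s['tool_pos']+[.004,-.0009,-.0777]))
cv2.imwrite('pics/c13.png',cv2.resize(im[170:310,260:380,::-1],(514,600),interpolation=2))
E
```

```text
15.1 [0.49041824 0.27317015 0.17573671] [3.14133647e+00 1.03121544e-03 2.85359916e-02] [ 0.09047083 -0.96539614 -1.87664416]
15.15 [0.49062125 0.27297102 0.17593538] [3.14144291e+00 7.43897030e-04 2.79343892e-02] [ 0.2624717  -0.62241023 -0.49832852]
hole px expected (np.float64(317.6369659940835), np.float64(230.92042939193433)) tip front (np.float64(319.25546778863054), np.float64(246.03465388250584))
```

View pics/c13.png

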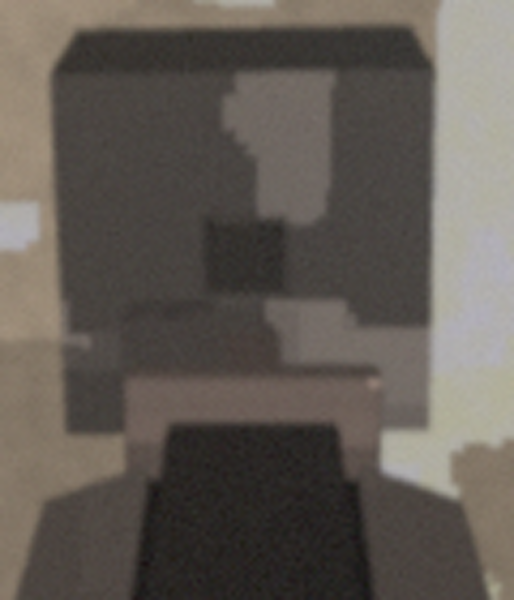

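The hole is at px (317.4,229.5). The blade tip is faintly visible at (319.5,248), as predicted. I'll correct about 1 mm in x and y, then lower partway and check the force.

play_rows(
  fingers=[-0.9, -0.9, -0.9, -0.9, -0.9, -0.9, -0.9, -0.9, -0.9],
  travel=[
    [0.002, 0.002, 0],
    [0, 0, -0.03],
    [0, 0, -0.03],
    [0, 0, -0.02],
    [0, 0, -0.02],
    [0, 0, -0.01],
    [0, 0, -0.01],
    [0, 0, 0],
    [0, 0, 0],
  ],
  rot=[
    [0, 0, 0],
    [0, 0, 0],
    [0, 0, 0],
    [0, 0, 0],
    [0, 0, 0],
    [0, 0, 0],
    [0, 0, 0],
    [0, 0, 0],
    [0, 0, 0],
  ],
)

```text
clock: 15.9
tool_pos: [0.4917, 0.2749, 0.1166]
eef_rot: [-3.141, -0.0, 0.029]
force: [0.9, -0.8, -0.9]
opening: 0.02
gripper_force: 30.0
```

play_rows(
  fingers=[-0.9, -0.9, -0.9, -0.9, -0.9, -0.9, -0.9, -0.9],
  travel=[
    [0, 0, -0.014],
    [0, 0, -0.014],
    [0, 0, -0.014],
    [0, 0, -0.01],
    [0, 0, -0.008],
    [0, 0, -0.006],
    [0, 0, 0],
    [0, 0, 0],
  ],
  rot=[
    [0, 0, 0],
    [0, 0, 0],
    [0, 0, 0],
    [0, 0, 0],
    [0, 0, 0],
    [0, 0, 0],
    [0, 0, 0],
    [0, 0, 0],
  ],
)

```text
clock: 16.57
tool_pos: [0.4916, 0.2749, 0.0834]
eef_rot: [-3.141, -0.0, 0.029]
force: [0.1, 0.4, -1.5]
opening: 0.0196
gripper_force: 30.0
```

play_rows(
  fingers=[-0.9, -0.9, -0.9, -0.9],
  travel=[
    [0, 0, -0.002],
    [0, 0, -0.001],
    [0, 0, 0],
    [0, 0, 0],
  ],
  rot=[
    [0, 0, 0],
    [0, 0, 0],
    [0, 0, 0],
    [0, 0, 0],
  ],
)

```text
clock: 16.9
tool_pos: [0.4919, 0.275, 0.0827]
eef_rot: [-3.141, -0.001, 0.029]
force: [-1.6, 0.0, 3.3]
opening: 0.0198
gripper_force: 30.0
```

play_rows(
  fingers=[-0.4, -0.2, -0.1, -0.1, -0.1, -0.1, -0.1, -0.1, -0.1, -0.1, -0.1, -0.1, -0.1, -0.1, -0.1],
  travel=[
    [0, 0, 0],
    [0, 0, 0],
    [0, 0, 0],
    [0, 0, 0],
    [0, 0, 0],
    [0, 0, 0],
    [0, 0, 0.02],
    [0, 0, 0.04],
    [0, 0, 0.06],
    [0, 0, 0.06],
    [0, 0, 0.06],
    [0, 0, 0.06],
    [0, 0, 0],
    [0, 0, 0],
    [0, 0, 0],
  ],
  rot=[
    [0, 0, 0],
    [0, 0, 0],
    [0, 0, 0],
    [0, 0, 0],
    [0, 0, 0],
    [0, 0, 0],
    [0, 0, 0],
    [0, 0, 0],
    [0, 0, 0],
    [0, 0, 0],
    [0, 0, 0],
    [0, 0, 0],
    [0, 0, 0],
    [0, 0, 0],
    [0, 0, 0],
  ],
)

```text
clock: 18.15
tool_pos: [0.4911, 0.2747, 0.2315]
eef_rot: [3.141, 0.001, 0.029]
force: [-1.1, -0.1, -0.1]
opening: 0.0423
gripper_force: 0.0
```

```bash
python3 - <<'E'
from h import *
im,c=snap('wrist','w14.png');s=monitor.get_state();print(s['clock'],s['tool_pos'],s['force'],dial(im,c))
im2,c2=snap('scene','s14.png');print(dial(im2,c2))
a=cv2.imread('pics/s0.png')[255:335,370:440];b=im2[255:335,370:440,::-1]
cv2.imwrite('pics/c14.png',np.hstack([cv2.resize(im[150:320,150:640,::-1],(490*1,170)) if 0 else cv2.resize(im[150:300,250:390,::-1],(280,300)),cv2.resize(a,(260,300)),cv2.resize(b,(260,300))]))
print(proj(c,(.491,.2735,.106)),proj(c,(.491,.2735,.05)))
E
```

```text
18.2 [0.49066243 0.2745704  0.23059325] [-0.11008332  0.20997001 -1.11340828] (np.float64(0.08726646259971647), np.float64(44.857142857142854), np.int64(10))
(np.float64(0.06981317007977318), np.float64(54.714285714285715), np.int64(11))
(np.float64(319.07675457880345), np.float64(231.15962423837732)) (np.float64(318.9230050675313), np.float64(213.1297969214494))
```

View pics/c14.png

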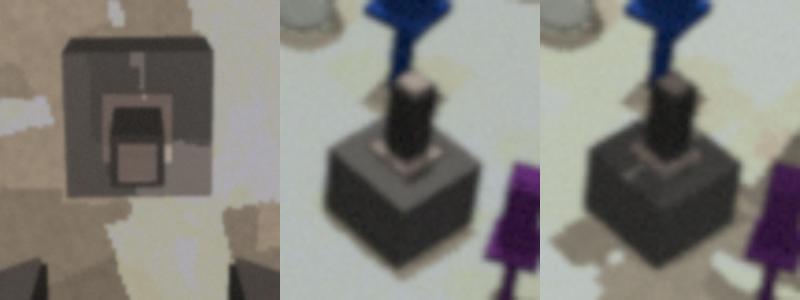

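The collar is seated: there was contact at the home height, and the picture matches the start. The dial reads the same in the scene view as when I checked it against the mark. Nothing is touching, so I'm handing in.

```bash
python3 -c "
from station import workorder
print(workorder.sign_off())"
```

```text
the job is handed in; nothing more can be done
None
```

The job is handed in at about 18 s: by my camera checks the pointer lines up with the mark and the key stands fully home in its holder. The gripper is clear of everything; the hand-in returned no verdict.

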